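Clear the hand stamps from their ink pads into the stamp rack, in the same order

ROBOT

A 6-joint arm with a two-finger parallel gripper is mounted at the origin on the work surface. World frame = base frame: x ahead of the robot, y to its left, z up, the work surface at z = 0. Lengths are in m, angles in degrees, forces in N, time in s.
With the tool pointing down it reaches from about 0.25 to 0.725 m from the base axis. Payload 9.7 kg.
Tool frame: the origin (TCP) lies midway between the tips of the shut fingers; the grasp point (between the pads) lies 19 mm behind it (grip_point_offset is the distance from the TCP to the grasp point, in m); y points along the fingers, z is the direction in which the jaws open and shut, and the axes are right-handed (so a half turn about y gives the same grasp; the last joint's range is limited). The gripper opens to 85 mm and grips with 20 to 120 N. Pads are 22 mm wide; open, the fingers measure 114 mm over their backs; the gripper's body (76 mm by 85 mm) begins 54 mm behind the grasp point. The pads swing forward as they close: fully open they stand 13 mm farther back than shut.
Start: joints at [-72.365, 4.979, 10.078, 95.1, 0, 90], TCP at [0.167, -0.524, 0.231] pointing down, gripper open.
Joint ranges: [-179.16, 179.16], [-48.56, 103.87], [-65.8, 70.77], [-126.05, 130.52], [-82.76, 87.17], [-180, 180]. Speed limits (degrees/s): [127.2, 127.2, 147.25, 180, 180, 180].

INTERFACE

Orientations are given as [roll, pitch, yaw] about the fixed x, y, z axes, in that order (R = Rz(yaw) Ry(pitch) Rx(roll)).
In Python, from workcell import get_obs, camera, job_done, grip_point_offset gives the robot as it stands.
- The arm moves only by the tool move_arm, never from a script. Its argument "deltas" is a list that holds one entry, the list of rows, each a list of 4 numbers: the shift along the tool's x, y, z in m, then the turn about the tool's y in degrees. A call has 1 to 5 rows; each row is the pose to reach, as a shift and turn from the pose commanded when the call began, along the tool's axes at that moment; what a row does not reach only later rows make up. A row lasts 1/10 s, in which the tool goes at most 50 mm and 8.59 degrees, less where a joint would pass 70% of its speed; a pose out of reach is approached as far as the arm can. A call with a gripper value outside its range is refused whole. "claw" is the finger opening in m, from 0 to 0.0854, set as the call begins (left out, the last holds). The fingers move at their own pace and stop on an object; "newtons" is the grip in N (left out, the last holds). Time passes only in rows, so rows that repeat a pose let the fingers close. It gives the time, the measured TCP pose, the force and the opening at its end, in the units of the state.
- get_obs(): the state, without advancing time (a new reading comes with each control period).
- camera(name): name is "scene" or "top" or "wrist"; returns a dict with "color" (480x640x3 uint8, blue, green, red), "range_z" (480x640 float32, m along the optical axis (not along the pixel's ray), 0 where there is no reading), "fx", "fy", "cx", "cy" (pixels), "T" (4x4, takes a point from camera to world coordinates). Camera axes: x right, y down, z forward; pixel columns grow to the right and rows downward; lengths in m; the calibration is good to about 2 mm. A picture is of the moment at which its call begins.
- job_done(): hands the job in, once; it reports no verdict.
The state is a dict: "time": time; "q": joint angles; "qd": joint speeds; "joint_efforts": joint torques, N m; "ee_pos": TCP position; "tcp_rot": TCP orientation; "wrist_force": force on the tool from outside, world axes, zero at the start; "torque": the same for the moment, N m; "opening": finger opening in m.
Only numpy, scipy, OpenCV 4.12 (cv2) and the standard library are available. Lean on these libraries where they do the work, as an engineer would, in place of code of your own. Each camera call takes 0.05 s, during which the arm holds its last target. There are 200 camera calls.

TASK

The printing class is over: take the four wooden hand stamps off their ink pads and stand them upright in the stamp rack, one in each of its four large cells, in the same left-to-right order (seen from the robot) as their pads stand in the tray, so that each can be matched to its ink next time. Let no stamp fall over on the way.

Things in the scene. Friction and masses are not known exactly. Their poses are not given: they have to be found in the camera images.
- stamp_round: hand stamp with a round mount 46 mm in diameter and 18 mm high (rubber face included), 76 mm tall in all, dark turned handle on its axis: neck 17 mm thick at 26 mm up, barrel 26 mm in diameter from 40 mm up to 12 mm below the rounded top. Its pad is pad_square. Loose, about 70 g, upright on its own pad at the start. Origin: centre of the underside; z up along the handle.
- stamp_square: hand stamp with a square mount 38 x 38 mm and 18 mm high, 84 mm tall in all, same handle. Its pad is pad_round. Loose, about 70 g, upright on its own pad at the start. Origin: centre of the underside; z up along the handle.
- stamp_oblong: hand stamp with an oblong mount 52 mm (its x) by 28 mm (its y) and 18 mm high, 80 mm tall in all, same handle. Its pad is pad_oblong. Loose, about 70 g, upright on its own pad at the start. Origin: centre of the underside; z up along the handle.
- stamp_hex: hand stamp with a six-sided mount 42 mm across the flats, 18 mm high, 72 mm tall in all (the shortest), same handle. Its pad is pad_small. Loose, about 70 g, upright on its own pad at the start. Origin: centre of the underside; z up along the handle.
- pad_square: large square ink pad in a white case 76 x 76 mm. Fixed. The four pads stand in one row in a shallow wooden tray, centres 86 mm apart, in an order that varies; black ink surface 14 mm above the underside. Origin: centre of the underside, 8 mm above the table; x across the row, away from the robot, y along the row to the robot's left.
- pad_round: round ink pad in a white case 78 mm in diameter. Fixed. The four pads stand in one row in a shallow wooden tray, centres 86 mm apart, in an order that varies; black ink surface 14 mm above the underside. Origin: centre of the underside, 8 mm above the table; x across the row, away from the robot, y along the row to the robot's left.
- pad_oblong: oblong ink pad in a white case 92 mm across the row by 64 mm along it. Fixed. The four pads stand in one row in a shallow wooden tray, centres 86 mm apart, in an order that varies; black ink surface 14 mm above the underside. Origin: centre of the underside, 8 mm above the table; x across the row, away from the robot, y along the row to the robot's left.
- pad_small: small square ink pad in a white case 60 x 60 mm. Fixed. The four pads stand in one row in a shallow wooden tray, centres 86 mm apart, in an order that varies; black ink surface 14 mm above the underside. Origin: centre of the underside, 8 mm above the table; x across the row, away from the robot, y along the row to the robot's left.
- rack: fixed plywood rack, 88 mm (x) by 332 mm (y), floor 6 mm thick, wall tops 22 mm high. Four large empty cells, 76 (x) by 64 mm (y) inside, at x = 0, y = +105, +35, -35, -105 mm; any stamp fits at any turn. Narrow end bay at y = -163 mm holds a white refill bottle, 74 mm tall. Origin: underside, middle of the four cells; y to the robot's left, x away from it, turned up to 9 degrees. It lies before or behind the pad row.
- pad_tray: fixed shallow wooden tray, 114 mm (x) by 410 mm (y), bottom 8 mm thick, rim 13 mm high, that holds the four pads in a row at x = 0, y = +129, +43, -43, -129 mm, and in a bay at its left end, y = +200 mm, a small jar 45 mm tall, not part of the job. Origin: underside, at the middle of the four pads; x away from the robot, y to the robot's left, turned up to 9 degrees.

How it is judged (in metres and radians):
At the end, for the whole second after the job is handed in: All four stamps stand upright and at rest on the floor of the rack, one in each large cell (within 22 mm of its centre along the rack, 26 mm across), in the same left-to-right order as their own pads (x of stamp_round in the frame of rack between -0.026 and 0.026 m and z of stamp_round in the frame of rack between 0.002 and 0.01 m and angle between each of stamp_round, stamp_square, stamp_oblong, stamp_hex's own z axis and vertical below 0.12 rad and linear speed of each of stamp_round, stamp_square, stamp_oblong, stamp_hex below 0.02 m/s and angular speed of each of stamp_round, stamp_square, stamp_oblong, stamp_hex below 0.2 rad/s and x of stamp_square in the frame of rack between -0.026 and 0.026 m and z of stamp_square in the frame of rack between 0.002 and 0.01 m and x of stamp_oblong in the frame of rack between -0.026 and 0.026 m and z of stamp_oblong in the frame of rack between 0.002 and 0.01 m and x of stamp_hex in the frame of rack between -0.026 and 0.026 m and z of stamp_hex in the frame of rack between 0.002 and 0.01 m and ((y of pad_square in the frame of pad_tray between 0.109 and 0.149 m and y of stamp_round in the frame of rack between 0.083 and 0.127 m) or (y of pad_square in the frame of pad_tray between 0.023 and 0.063 m and y of stamp_round in the frame of rack between 0.013 and 0.057 m) or (y of pad_square in the frame of pad_tray between -0.063 and -0.023 m and y of stamp_round in the frame of rack between -0.057 and -0.013 m) or (y of pad_square in the frame of pad_tray between -0.149 and -0.109 m and y of stamp_round in the frame of rack between -0.127 and -0.083 m)) and ((y of pad_round in the frame of pad_tray between 0.109 and 0.149 m and y of stamp_square in the frame of rack between 0.083 and 0.127 m) or (y of pad_round in the frame of pad_tray between 0.023 and 0.063 m and y of stamp_square in the frame of rack between 0.013 and 0.057 m) or (y of pad_round in the frame of pad_tray between -0.063 and -0.023 m and y of stamp_square in the frame of rack between -0.057 and -0.013 m) or (y of pad_round in the frame of pad_tray between -0.149 and -0.109 m and y of stamp_square in the frame of rack between -0.127 and -0.083 m)) and ((y of pad_oblong in the frame of pad_tray between 0.109 and 0.149 m and y of stamp_oblong in the frame of rack between 0.083 and 0.127 m) or (y of pad_oblong in the frame of pad_tray between 0.023 and 0.063 m and y of stamp_oblong in the frame of rack between 0.013 and 0.057 m) or (y of pad_oblong in the frame of pad_tray between -0.063 and -0.023 m and y of stamp_oblong in the frame of rack between -0.057 and -0.013 m) or (y of pad_oblong in the frame of pad_tray between -0.149 and -0.109 m and y of stamp_oblong in the frame of rack between -0.127 and -0.083 m)) and ((y of pad_small in the frame of pad_tray between 0.109 and 0.149 m and y of stamp_hex in the frame of rack between 0.083 and 0.127 m) or (y of pad_small in the frame of pad_tray between 0.023 and 0.063 m and y of stamp_hex in the frame of rack between 0.013 and 0.057 m) or (y of pad_small in the frame of pad_tray between -0.063 and -0.023 m and y of stamp_hex in the frame of rack between -0.057 and -0.013 m) or (y of pad_small in the frame of pad_tray between -0.149 and -0.109 m and y of stamp_hex in the frame of rack between -0.127 and -0.083 m))); the robot touches nothing.
It fails at once if the round stamp fell over (angle between stamp_round's own z axis and vertical above 0.8 rad).
It fails at once if the square stamp fell over (angle between stamp_square's own z axis and vertical above 0.8 rad).
It fails at once if the oblong stamp fell over (angle between stamp_oblong's own z axis and vertical above 0.8 rad).
It fails at once if the hex stamp fell over (angle between stamp_hex's own z axis and vertical above 0.8 rad).
It also fails if it takes over 99 s, if anything falls off the work surface, if the arm or the gripper's body presses on something with over 40 N, if the wrist force passes 120 N, or if a joint passes its speed limit or range.

## Working session

There is one attempt and no reset: what is moved stays moved. The work goes in short steps, Python scripts to look and compute and a tool call to move; the robot and the scene stay as the last step left them, time stands still between calls to the robot, and variables do not carry over. Pictures are saved under pics/ and viewed, about 12 in all and at most 16, crops included, and the job is handed in when it is done.

Besides the shell and the picture viewer there is one more tool, called as name([rows], argument=value, ...), one row to a line, values as JSON. move_arm: Moves the arm, as the interface text tells. Its arguments: {"type":"object","properties":{"deltas":{"type":"array"},"claw":{"type":"number"},"newtons":{"type":"number"}},"required":["deltas"]}

```bash
mkdir -p pics; ls; python3 - <<'E'
from workcell import *
import cv2
o=get_obs(); print({k:o[k] for k in('time','ee_pos','tcp_rot','q','opening')}, grip_point_offset)
for n in('top','scene'):
    c=camera(n); cv2.imwrite(f'pics/{n}0.png',c['color']); print(n,c['fx'],c['cx'],c['cy'],c['T'].round(3).tolist())
E
```

```text
pics
{'time': 0.0, 'ee_pos': array([ 0.16654588, -0.52391769,  0.23055807]), 'tcp_rot': array([-9.00796311e+01,  2.34444894e-04, -1.62365066e+02]), 'q': array([-7.23654110e+01,  5.01153625e+00,  1.00321292e+01,  9.51002240e+01,
        2.33965017e-04,  8.99996546e+01]), 'opening': 0.08525301427956457} 0.0187
top 518.5157785926444 319.79234705366457 243.7863421518373 [[-0.013, -0.986, 0.165, 0.429], [-1.0, 0.009, -0.025, 0.005], [0.023, -0.166, -0.986, 0.702], [0.0, 0.0, 0.0, 1.0]]
scene 519.9221487135367 312.57202852511637 237.9287887234999 [[-0.631, 0.678, -0.379, 0.848], [0.776, 0.554, -0.301, 0.208], [0.006, -0.483, -0.875, 0.711], [0.0, 0.0, 0.0, 1.0]]
```

View pics/top0.png

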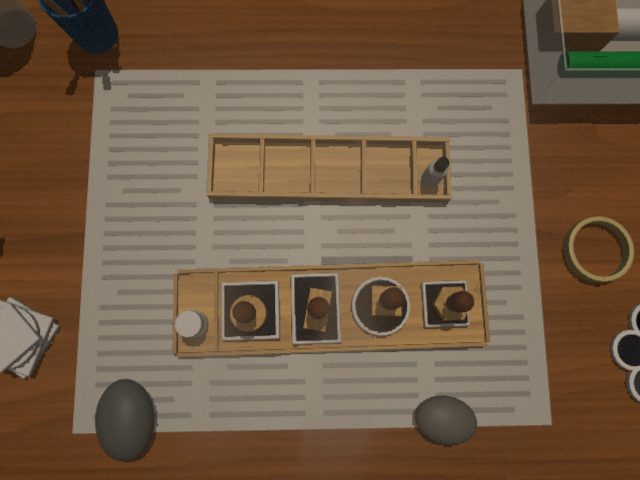

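View pics/scene0.png

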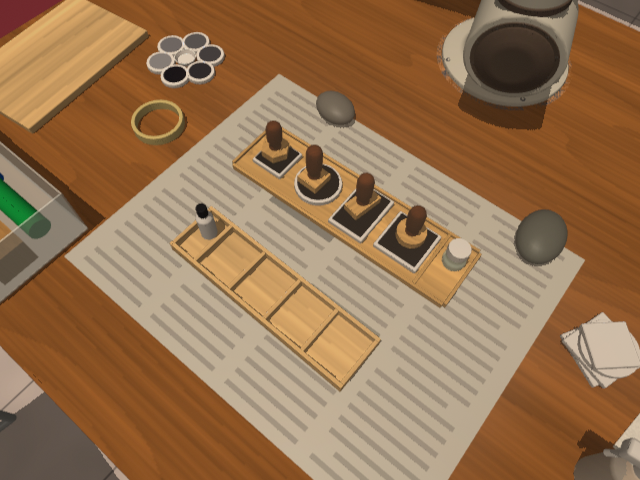

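The top view shows the pads left to right as square (250,311), oblong (316,308), round (381,305) and small (446,304). Each carries its own stamp: round, oblong, square, hex. The rack is behind the row, with outer corners at about (209,134) and (450,199) and the bottle at its right end. The scene view agrees.

```bash
cat > h.py <<'E'
from workcell import *
import numpy as np, cv2
from scipy.optimize import least_squares
def cloud(n):
    c=camera(n); z=c['range_z']; v,u=np.mgrid[:480,:640]
    P=np.stack([(u-c['cx'])/c['fx']*z,(v-c['cy'])/c['fy']*z,z,np.ones_like(z)],-1)@c['T'].T
    P=P[...,:3]; P[z==0]=np.nan; return P,c
def axis(P):  # barrel circle, r 13 mm
    f=least_squares(lambda p:np.hypot(*(P[:,:2]-p).T)-.013,P[:,:2].mean(0),loss='soft_l1',f_scale=.002)
    return f.x
E
python3 - <<'E'
from h import *
seed={}
for n in('top','scene'):
    P,c=cloud(n)
    if n=='top':
        for s,(u,v) in dict(round=(243,313),oblong=(318,307),square=(392,299),hex=(460,301)).items(): seed[s]=P[v,u]
    Q=P.reshape(-1,3); Q=Q[~np.isnan(Q).any(1)]
    for s,p in seed.items():
        near=Q[(np.hypot(*(Q[:,:2]-p[:2]).T)<.03)]
        top=np.percentile(near[near[:,2]>.08][:,2],98)
        B=near[(near[:,2]>top-.036)&(near[:,2]<top-.010)]
        pad=near[(near[:,2]>.034)&(near[:,2]<.045)]
        print(n,s,'ztop %.4f'%top,'axis',axis(B).round(4),len(B),'capmean',near[near[:,2]>top-.008][:,:2].mean(0).round(4),'mount z',np.median(pad[:,2]).round(4))
        M=pad[:,:2].astype(np.float32); print('   mount rect',cv2.minAreaRect(M*1000))
    R=Q[(Q[:,2]>.0175)&(Q[:,2]<.027)&(Q[:,0]>.47)&(Q[:,0]<.66)&(abs(Q[:,1])<.25)]
    print(n,'rack rect mm',cv2.minAreaRect((R[:,:2]*1000).astype(np.float32)),len(R),np.median(R[:,2]))
    print('  floor/rows table z', np.nanmedian(P[100,200:400,2]) if n=='top' else '')
E
```

```text
top round ztop 0.0996 axis [0.4535 0.082 ] 81 capmean [0.4531 0.0809] mount z 0.0403
   mount rect ((453.5136413574219, 81.28243255615234), (44.303672790527344, 43.98909378051758), 89.91299438476562)
top oblong ztop 0.1038 axis [ 0.4573 -0.0068] 51 capmean [ 0.4568 -0.0065] mount z 0.0404
   mount rect ((456.9029235839844, -6.51331901550293), (27.920053482055664, 51.95673370361328), 79.25756072998047)
top square ztop 0.1078 axis [ 0.4671 -0.0953] 98 capmean [ 0.4667 -0.0941] mount z 0.0404
   mount rect ((466.9757385253906, -95.01644897460938), (38.81587600708008, 37.982566833496094), 87.7352523803711)
top hex ztop 0.0957 axis [ 0.4628 -0.1807] 133 capmean [ 0.4624 -0.1789] mount z 0.0403
   mount rect ((462.4207763671875, -176.53277587890625), (42.16321563720703, 41.2402458190918), 2.042104721069336)
top rack rect mm ((564.8849487304688, -32.36970520019531), (346.138671875, 189.7044677734375), 89.9477767944336) 4964 0.021755358261507318
  floor/rows table z 0.0008181897234121327
scene round ztop 0.0992 axis [0.4536 0.0827] 184 capmean [0.4568 0.0837] mount z 0.0403
   mount rect ((4
[... 187 characters left out ...]
03
   mount rect ((457.7493896484375, -5.138580322265625), (29.02604103088379, 53.429893493652344), 78.74468994140625)
scene square ztop 0.1070 axis [ 0.4671 -0.0942] 184 capmean [ 0.4701 -0.0919] mount z 0.0403
   mount rect ((467.5378723144531, -93.59719848632812), (39.57146072387695, 39.88381576538086), 86.72431182861328)
scene hex ztop 0.0956 axis [ 0.4626 -0.1794] 170 capmean [ 0.4654 -0.1768] mount z 0.04
   mount rect ((465.4858093261719, -177.5133056640625), (45.21958541870117, 42.08949279785156), 31.598495483398438)
scene rack rect mm ((564.9686279296875, -31.067138671875), (189.96229553222656, 346.52337646484375), 0.016812261193990707) 4031 0.021739579086669458
  floor/rows table z
```

```bash
python3 - <<'E'
from h import *
for n in('top','scene'):
    P,c=cloud(n); Q=P.reshape(-1,3); Q=Q[~np.isnan(Q).any(1)]
    R=Q[(Q[:,2]>.0175)&(Q[:,2]<.026)&(Q[:,0]>.545)&(Q[:,0]<.70)&(abs(Q[:,1])<.25)]
    r=cv2.minAreaRect((R[:,:2]*1000).astype(np.float32)); b=cv2.boxPoints(r)
    print(n,r,len(R)); print(b.round(1).tolist())
    ctr=np.array(r[0]); e=b-ctr
    # long axis pointing +y
    ed=[b[1]-b[0],b[2]-b[1]]; y=max(ed,key=np.linalg.norm); y=y/np.linalg.norm(y); y*=np.sign(y[1])
    o=ctr+23*y; print('yaw',np.degrees(np.arctan2(-y[0],y[1])),'cells',[(o+k*y).round(1).tolist() for k in(105,35,-35,-105)])
    F=Q[(Q[:,2]>.003)&(Q[:,2]<.010)&(abs(Q[:,0]-o[0]/1000)<.02)&(abs(Q[:,1]-o[1]/1000)<.1)]; print('floor z',np.median(F[:,2]))
    if n=='top':
        D=c['color'].copy()
        for k in(105,35,-35,-105):
            p=np.r_[(o+k*y)/1000,.006,1]; q=np.linalg.inv(c['T'])@p; cv2.circle(D,(int(q[0]/q[2]*c['fx']+c['cx']),int(q[1]/q[2]*c['fy']+c['cy'])),2,(0,0,255),-1)
        cv2.imwrite('pics/cells.png',cv2.resize(D[110:220,190:470],None,fx=2.8,fy=2.8))
o=get_obs(); from scipy.spatial.transform import Rotation as Ro
print(Ro.from_euler('xyz',o['tcp_rot'],degrees=True).as_matrix().round(3))
E
```

```text
top ((651.8170166015625, -25.899703979492188), (332.6428527832031, 89.39643859863281), 88.74779510498047) 3945
[[603.5, -191.1999969482422], [692.9000244140625, -193.1999969482422], [700.0999755859375, 139.39999389648438], [610.7999877929688, 141.39999389648438]]
yaw -1.2522126 cells [[654.6, 102.1], [653.1, 32.1], [651.6, -37.9], [650.0, -107.9]]
floor z 0.006406989627816717
scene ((652.5767822265625, -25.076278686523438), (333.2060241699219, 88.98168182373047), 88.72681427001953) 3507
[[604.4000244140625, -190.60000610351562], [693.4000244140625, -192.60000610351562], [700.7999877929688, 140.5], [611.7999877929688, 142.5]]
yaw -1.273191 cells [[655.4, 102.9], [653.9, 32.9], [652.3, -37.1], [650.8, -107.1]]
floor z 0.006599410702657071
[[-0.953 -0.     0.303]
 [-0.303  0.    -0.953]
 [ 0.    -1.    -0.   ]]
```

View pics/cells.png

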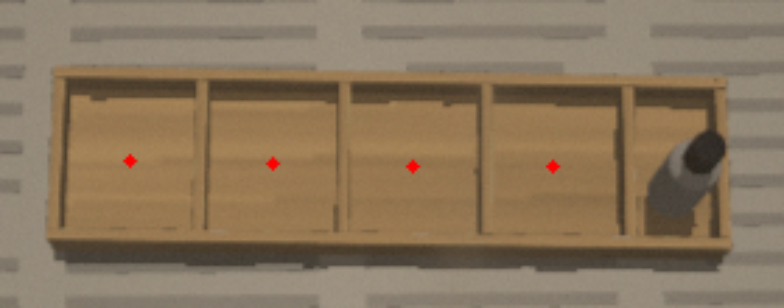

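The cell dots sit in the cell centres, and both views agree to about 1 mm. I'll start with the hex stamp.

move_arm([
  [[-0.038,0.006,-0.024,-7.2],[-0.077,0.012,-0.048,-14.5],[-0.116,0.018,-0.071,-21.7],[-0.154,0.024,-0.095,-29],[-0.193,0.03,-0.119,-36.2]],
], claw=0.055, newtons=30)

```text
time: 0.8
ee_pos: [0.3153, -0.3508, 0.2011]
tcp_rot: [-90.0, -0.0, -125.9]
wrist_force: [0.7, -0.4, 0.3]
opening: 0.0554
```

move_arm([
  [[-0.045,0.006,0.004,-7.2],[-0.09,0.012,0.007,-14.5],[-0.135,0.018,0.011,-21.7],[-0.18,0.024,0.014,-29],[-0.225,0.03,0.018,-36.2]],
])

```text
time: 1.3
ee_pos: [0.4628, -0.1795, 0.1712]
tcp_rot: [-90.0, -0.0, -89.7]
wrist_force: [0.6, -0.5, 0.3]
opening: 0.0551
```

```bash
python3 - <<'E'
from h import *
o=get_obs(); p=o['ee_pos']; print(p,o['tcp_rot'],o['q'])
c=camera('wrist'); D=c['color'].copy()
for x,y,z in((.4627,-.180,.0955),(.467,-.0947,.1073)):
    q=np.linalg.inv(c['T'])@[x,y,z,1]; cv2.drawMarker(D,(int(q[0]/q[2]*c['fx']+c['cx']),int(q[1]/q[2]*c['fy']+c['cy'])),(0,255,0),0,12)
cv2.imwrite('pics/w1.png',D)
E
```

```text
[ 0.46275396 -0.17954334  0.17124336] [-8.99673590e+01 -1.45893801e-02 -8.96578725e+01] [-2.12047852e+01 -3.21083724e+00 -4.86568638e+00  8.83094328e+01
 -1.58200937e-03  6.84530827e+01]
```

View pics/w1.png

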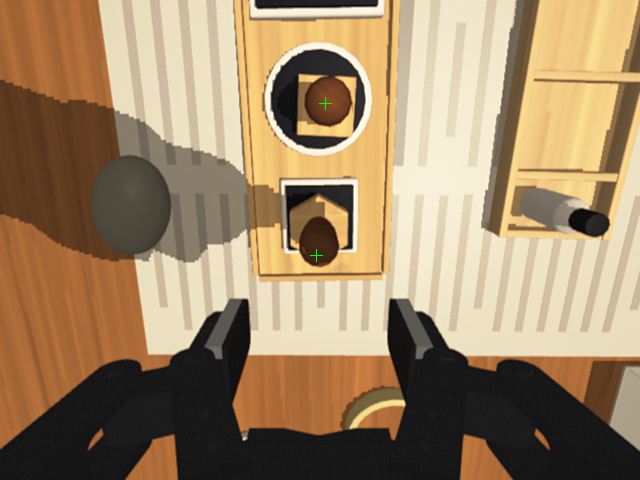

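The wrist view shows the hex handle at (319,250), with my projected marker about 1–2 mm away. The fingers straddle it, so I can go down.

move_arm([
  [[0,0.035,0,0],[0,0.07,0,0],[0,0.1,0,0],[0,0.121,0,0],[0,0.121,0,0]],
])

```text
time: 1.85
ee_pos: [0.46, -0.1805, 0.0474]
tcp_rot: [-90.3, 0.1, -90.0]
wrist_force: [-0.8, 0.4, -0.0]
opening: 0.0549
```

move_arm([
  [[0,0,0,0],[0,0,0,0],[0,0,0,0],[0,0,0,0],[0,0,0,0]],
], claw=0.01, newtons=30)

```text
time: 2.35
ee_pos: [0.4628, -0.1816, 0.052]
tcp_rot: [-89.9, -0.1, -90.0]
wrist_force: [0.5, 0.1, 6.8]
opening: 0.0244
```

move_arm([
  [[0,-0.005,0,0],[0,-0.01,0,0],[0,-0.025,0,0],[0,-0.045,0,0],[0,-0.06,0,0]],
])

```text
time: 2.85
ee_pos: [0.4621, -0.1814, 0.1124]
tcp_rot: [-89.9, -0.0, -90.0]
wrist_force: [-0.2, -0.0, -0.0]
opening: 0.0248
```

```bash
python3 - <<'E'
from h import *
o=get_obs(); print(o['ee_pos'],o['opening'],o['wrist_force'])
c=camera('wrist'); cv2.imwrite('pics/w2.png',c['color'][150:])
E
```

```text
[ 0.46212675 -0.18135147  0.11242969] 0.024781898994611532 [-0.24035794 -0.0292006  -0.01154201]
```

View pics/w2.png

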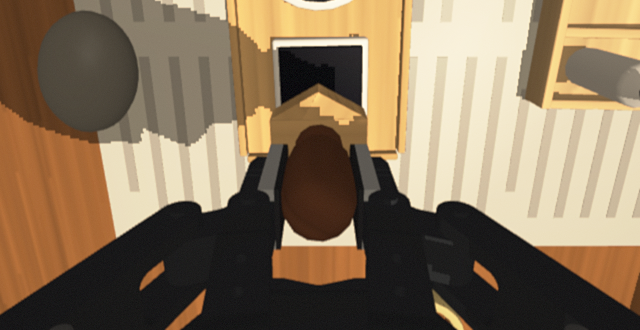

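Image: the hex stamp is held upright, clear of its pad. I'll carry it to the right-most cell.

move_arm([
  [[-0.01,0,0.025,0],[-0.027,0,0.07,0],[-0.046,0,0.115,0],[-0.063,0,0.16,0],[-0.074,0,0.188,0]],
])

```text
time: 3.4
ee_pos: [0.6522, -0.1056, 0.1097]
tcp_rot: [-90.0, 0.0, -89.9]
wrist_force: [-1.0, 0.4, 0.5]
opening: 0.0246
```

move_arm([
  [[0,0.015,0,0],[0,0.035,0,0],[0,0.055,0,0],[0,0.065,0,0],[0,0.068,0,0]],
])

```text
time: 3.9
ee_pos: [0.6486, -0.1073, 0.0409]
tcp_rot: [-90.1, 0.0, -90.0]
wrist_force: [-1.1, 0.1, 0.0]
opening: 0.0245
```

move_arm([
  [[0,0,0,0],[0,0,0,0],[0,0,0,0]],
])

```text
time: 4.2
ee_pos: [0.6503, -0.1073, 0.0435]
tcp_rot: [-89.9, -0.0, -90.0]
wrist_force: [-0.1, 0.5, -0.8]
opening: 0.0244
```

move_arm([
  [[0,0.003,0,0],[0,0.005,0,0],[0,0.006,0,0],[0,0.006,0,0],[0,0.006,0,0]],
])

```text
time: 4.7
ee_pos: [0.6498, -0.1071, 0.0363]
tcp_rot: [-90.0, 0.0, -90.0]
wrist_force: [0.3, 1.4, -0.7]
opening: 0.0248
```

```bash
python3 - <<'E'
from h import *
c=camera('scene'); cv2.imwrite('pics/s2.png',cv2.resize(c['color'][180:320,150:350],None,fx=3.5,fy=3.5))
E
```

```text
(no output)
```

View pics/s2.png

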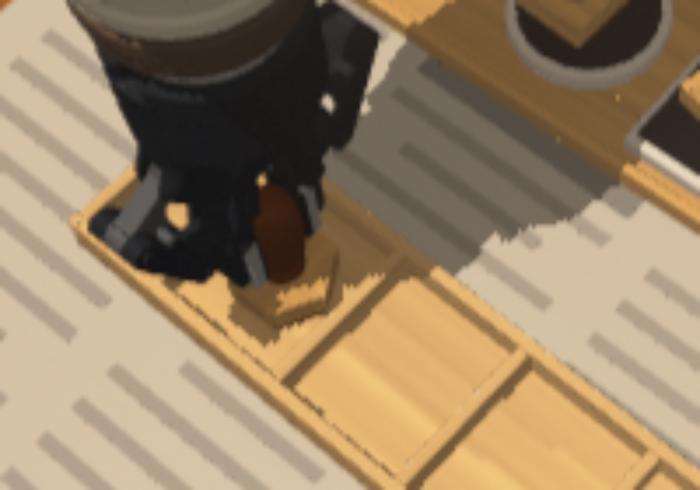

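The hex stamp is in the right-most cell, about at floor height. I'll lower it 1 mm and release.

move_arm([
  [[0,0.001,0,0],[0,0.001,0,0]],
])

```text
time: 4.95
ee_pos: [0.6499, -0.1071, 0.036]
tcp_rot: [-90.0, -0.0, -90.0]
wrist_force: [-2.0, 0.0, 3.8]
opening: 0.0245
```

move_arm([
  [[0,0,0,0],[0,0,0,0],[0,0,0,0],[0,0,0,0],[0,0,0,0]],
], claw=0.055)

```text
time: 5.45
ee_pos: [0.6497, -0.1072, 0.0351]
tcp_rot: [-90.0, -0.0, -90.0]
wrist_force: [-0.4, -0.3, 0.1]
opening: 0.0551
```

move_arm([
  [[0,-0.015,0,0],[0,-0.04,0,0],[0,-0.075,0,0],[0,-0.11,0,0],[0,-0.135,0,0]],
])

```text
time: 5.95
ee_pos: [0.6501, -0.1072, 0.1744]
tcp_rot: [-89.8, -0.0, -90.0]
wrist_force: [0.7, -0.5, 0.5]
opening: 0.0548
```

move_arm([
  [[-0.002,0,-0.03,0],[-0.005,0,-0.075,0],[-0.009,0,-0.12,0],[-0.011,0,-0.16,0],[-0.0125,0,-0.183,0]],
])

```text
time: 6.45
ee_pos: [0.4644, -0.0945, 0.1719]
tcp_rot: [-89.9, -0.0, -90.0]
wrist_force: [-0.2, -0.9, -0.3]
opening: 0.0551
```

move_arm([
  [[0,0,0,0],[0,0.03,0,0],[0,0.065,0,0],[0,0.1,0,0],[0,0.114,0,0]],
])

```text
time: 6.95
ee_pos: [0.4661, -0.0945, 0.054]
tcp_rot: [-90.2, 0.0, -90.0]
wrist_force: [-0.3, 0.1, 0.2]
opening: 0.0551
```

```bash
python3 - <<'E'
from h import *
o=get_obs(); print(o['ee_pos'],o['tcp_rot'],o['wrist_force'])
P,c=cloud('scene'); Q=P.reshape(-1,3); Q=Q[~np.isnan(Q).any(1)]
B=Q[(np.hypot(Q[:,0]-.6504,Q[:,1]+.1073)<.03)]; t=np.percentile(B[B[:,2]<.1][:,2],98)
print('hex top',t,axis(B[(B[:,2]>t-.036)&(B[:,2]<t-.01)]))
c=camera('wrist'); cv2.imwrite('pics/w3.png',c['color'][150:])
E
```

```text
[ 0.46610322 -0.09451452  0.05397536] [-9.01648991e+01  3.47783061e-02 -8.99609883e+01] [-0.31735705  0.07418879  0.17343838]
hex top 0.07881404252717805 [ 0.65001308 -0.1051438 ]
```

View pics/w3.png

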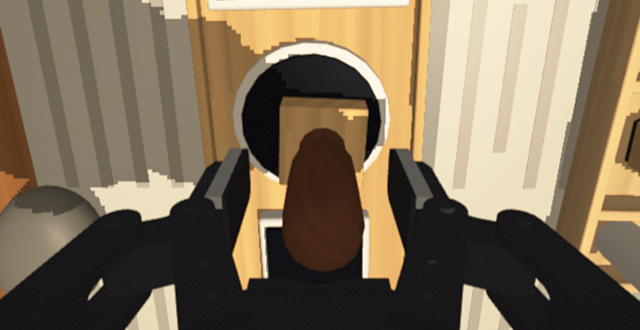

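The hex stamp stands in its cell: top at 79 mm against 78 expected, and axis 2 mm from centre. The picture shows the square stamp's handle centred between the fingers, so I'll close on it.

move_arm([
  [[0,0,0,0],[0,0,0,0],[0,0,0,0],[0,0,0,0],[0,0,0,0]],
], claw=0.01)

```text
time: 7.55
ee_pos: [0.4678, -0.095, 0.0582]
tcp_rot: [-89.8, -0.0, -90.0]
wrist_force: [-2.4, -0.1, 6.5]
opening: 0.025
```

move_arm([
  [[0,-0.005,0,0],[0,-0.01,0,0],[0,-0.025,0,0],[0,-0.045,0,0],[0,-0.06,0,0]],
])

```text
time: 8.05
ee_pos: [0.4671, -0.0948, 0.1185]
tcp_rot: [-89.9, -0.0, -90.0]
wrist_force: [-0.4, 0.1, -1.1]
opening: 0.0247
```

move_arm([
  [[-0.008,0,0.025,0],[-0.022,0,0.07,0],[-0.036,0,0.115,0],[-0.05,0,0.16,0],[-0.057,0,0.185,0]],
])

```text
time: 8.55
ee_pos: [0.6544, -0.0364, 0.1163]
tcp_rot: [-90.0, 0.0, -89.9]
wrist_force: [-1.1, -0.7, -1.0]
opening: 0.0249
```

move_arm([
  [[0,0.01,0,0],[0,0.03,0,0],[0,0.05,0,0],[0,0.063,0,0],[0,0.068,0,0]],
])

```text
time: 9.05
ee_pos: [0.6505, -0.0378, 0.047]
tcp_rot: [-90.1, 0.0, -90.0]
wrist_force: [-0.5, -0.4, -1.4]
opening: 0.0248
```

move_arm([
  [[0,0,0,0],[0,0.003,0,0],[0,0.005,0,0],[0,0.007,0,0],[0,0.007,0,0]],
])

```text
time: 9.55
ee_pos: [0.6521, -0.0377, 0.0424]
tcp_rot: [-89.9, -0.0, -90.0]
wrist_force: [-2.3, 0.1, 4.4]
opening: 0.0249
```

Contact at the expected height, so I'll release.

move_arm([
  [[0,0,0,0],[0,0,0,0],[0,0,0,0],[0,0,0,0],[0,0,0,0]],
], claw=0.055)

```text
time: 10.05
ee_pos: [0.6517, -0.0376, 0.0412]
tcp_rot: [-90.0, 0.0, -90.0]
wrist_force: [0.8, -0.4, 0.4]
opening: 0.0551
```

move_arm([
  [[0,-0.015,0,0],[0,-0.04,0,0],[0,-0.075,0,0],[0,-0.11,0,0],[0,-0.13,0,0]],
])

```text
time: 10.55
ee_pos: [0.6524, -0.0377, 0.176]
tcp_rot: [-89.7, -0.0, -90.0]
wrist_force: [0.4, 0.4, -0.7]
opening: 0.055
```

move_arm([
  [[-0.005,0,-0.03,0],[-0.013,0,-0.078,0],[-0.021,0,-0.126,0],[-0.027,0,-0.17,0],[-0.0315,0,-0.195,0]],
])

```text
time: 11.05
ee_pos: [0.4541, -0.006, 0.1728]
tcp_rot: [-89.9, 0.0, -90.0]
wrist_force: [0.4, -0.8, 0.9]
opening: 0.0551
```

move_arm([
  [[0,0,0,0],[0,0.03,0,0],[0,0.065,0,0],[0,0.1,0,0],[0,0.117,0,0]],
])

```text
time: 11.55
ee_pos: [0.4563, -0.0063, 0.0522]
tcp_rot: [-90.1, -0.0, -90.0]
wrist_force: [-0.7, -0.1, 0.8]
opening: 0.0548
```

```bash
python3 - <<'E'
from h import *
o=get_obs(); print(o['ee_pos'],o['tcp_rot'],o['wrist_force'])
P,c=cloud('scene'); Q=P.reshape(-1,3); Q=Q[~np.isnan(Q).any(1)]
B=Q[(np.hypot(Q[:,0]-.652,Q[:,1]+.0373)<.03)]; t=np.percentile(B[B[:,2]<.1][:,2],98)
print('square top',t,axis(B[(B[:,2]>t-.036)&(B[:,2]<t-.01)]))
c=camera('wrist'); cv2.imwrite('pics/w4.png',c['color'][150:])
E
```

```text
[ 0.45629954 -0.00633292  0.0522118 ] [-9.01181410e+01 -1.15771027e-03 -8.99673156e+01] [-0.73040201 -0.0978812   0.77448652]
square top 0.0904963317947957 [ 0.65167371 -0.03694735]
```

View pics/w4.png

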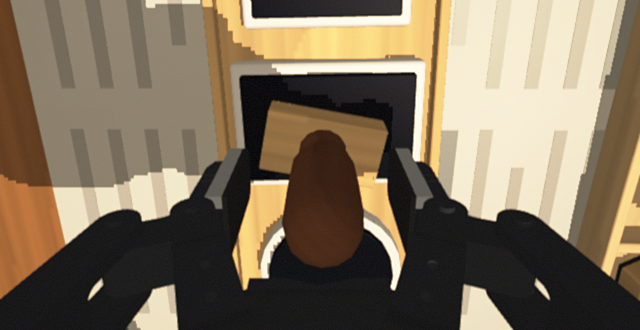

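The square stamp is in place: top at 90 mm as expected, axis within 1 mm. The picture shows the oblong stamp's handle centred between the fingers.

move_arm([
  [[0,0,0,0],[0,0,0,0],[0,0,0,0],[0,0,0,0],[0,0,0,0]],
], claw=0.01)

```text
time: 12.15
ee_pos: [0.4577, -0.0063, 0.0559]
tcp_rot: [-89.8, -0.0, -90.0]
wrist_force: [-0.3, -0.1, 6.1]
opening: 0.0249
```

move_arm([
  [[0,-0.005,0,0],[0,-0.01,0,0],[0,-0.025,0,0],[0,-0.045,0,0],[0,-0.06,0,0]],
])

```text
time: 12.65
ee_pos: [0.457, -0.0062, 0.1164]
tcp_rot: [-89.9, 0.0, -90.0]
wrist_force: [-0.3, 0.3, -0.6]
opening: 0.0254
```

move_arm([
  [[-0.006,0,0.03,0],[-0.015,0,0.077,0],[-0.025,0,0.124,0],[-0.034,0,0.17,0],[-0.039,0,0.1965,0]],
])

```text
time: 13.15
ee_pos: [0.6558, 0.0336, 0.1141]
tcp_rot: [-90.0, 0.0, -89.9]
wrist_force: [-0.8, -0.0, -1.5]
opening: 0.0246
```

move_arm([
  [[0,0.01,0,0],[0,0.03,0,0],[0,0.05,0,0],[0,0.063,0,0],[0,0.068,0,0]],
])

```text
time: 13.65
ee_pos: [0.652, 0.0327, 0.045]
tcp_rot: [-90.1, -0.0, -90.0]
wrist_force: [0.4, -0.2, -1.0]
opening: 0.025
```

move_arm([
  [[0,0,0,0],[0,0.003,0,0],[0,0.005,0,0],[0,0.007,0,0],[0,0.007,0,0]],
])

```text
time: 14.15
ee_pos: [0.6535, 0.0329, 0.0401]
tcp_rot: [-89.9, 0.0, -90.0]
wrist_force: [-1.9, -1.9, 3.1]
opening: 0.0248
```

move_arm([
  [[0,0,0,0],[0,0,0,0],[0,0,0,0],[0,0,0,0],[0,0,0,0]],
], claw=0.055)

```text
time: 14.65
ee_pos: [0.6532, 0.0329, 0.0392]
tcp_rot: [-90.0, 0.0, -90.0]
wrist_force: [-0.5, 0.5, 0.1]
opening: 0.0551
```

move_arm([
  [[0,-0.015,0,0],[0,-0.04,0,0],[0,-0.075,0,0],[0,-0.11,0,0],[0,-0.13,0,0]],
])

```text
time: 15.15
ee_pos: [0.6538, 0.0329, 0.174]
tcp_rot: [-89.7, 0.0, -90.0]
wrist_force: [0.0, 0.3, 0.6]
opening: 0.0547
```

move_arm([
  [[-0.008,0,-0.032,0],[-0.02,0,-0.08,0],[-0.032,0,-0.128,0],[-0.043,0,-0.174,0],[-0.0495,0,-0.2,0]],
])

```text
time: 15.65
ee_pos: [0.4505, 0.0827, 0.1708]
tcp_rot: [-89.9, 0.0, -89.9]
wrist_force: [1.0, -0.2, 0.7]
opening: 0.0549
```

move_arm([
  [[0,0,0,0],[0,0.03,0,0],[0,0.065,0,0],[0,0.1,0,0],[0,0.117,0,0]],
])

```text
time: 16.15
ee_pos: [0.4527, 0.0819, 0.0503]
tcp_rot: [-90.1, -0.0, -90.0]
wrist_force: [0.4, -0.2, 0.5]
opening: 0.0552
```

```bash
python3 - <<'E'
from h import *
o=get_obs(); print(o['ee_pos'],o['tcp_rot'],o['wrist_force'])
P,c=cloud('scene'); Q=P.reshape(-1,3); Q=Q[~np.isnan(Q).any(1)]
B=Q[(np.hypot(Q[:,0]-.6535,Q[:,1]-.0325)<.03)]; t=np.percentile(B[B[:,2]<.1][:,2],98)
print('oblong top',t,axis(B[(B[:,2]>t-.036)&(B[:,2]<t-.01)]))
c=camera('wrist'); cv2.imwrite('pics/w5.png',c['color'][150:])
E
```

```text
[0.45265562 0.08192973 0.05027053] [-9.01163446e+01 -2.45509947e-02 -8.99740537e+01] [ 0.43803684 -0.17945959  0.52956791]
oblong top 0.08717812241532939 [0.65295809 0.03340865]
```

View pics/w5.png

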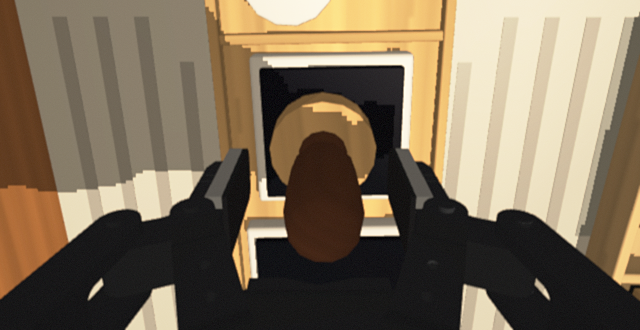

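The oblong stamp is in place: top at 87 mm against 86 expected, axis within 1 mm. The picture shows the round stamp's handle centred between the fingers.

move_arm([
  [[0,0,0,0],[0,0,0,0],[0,0,0,0],[0,0,0,0],[0,0,0,0]],
], claw=0.01)

```text
time: 16.75
ee_pos: [0.4542, 0.0824, 0.054]
tcp_rot: [-89.8, 0.0, -90.0]
wrist_force: [-0.9, -1.3, 6.8]
opening: 0.0248
```

move_arm([
  [[0,-0.005,0,0],[0,-0.01,0,0],[0,-0.025,0,0],[0,-0.045,0,0],[0,-0.06,0,0]],
])

```text
time: 17.25
ee_pos: [0.4535, 0.0823, 0.1144]
tcp_rot: [-89.9, 0.0, -90.0]
wrist_force: [0.1, 0.2, -0.9]
opening: 0.0247
```

Target (0.655, 0.1025).

move_arm([
  [[-0.003,0,0.032,0],[-0.008,0,0.08,0],[-0.013,0,0.128,0],[-0.017,0,0.175,0],[-0.02,0,0.2015,0]],
])

```text
time: 17.75
ee_pos: [0.6574, 0.1025, 0.1121]
tcp_rot: [-90.0, 0.0, -90.0]
wrist_force: [-1.5, -0.2, -1.1]
opening: 0.0249
```

move_arm([
  [[0,0.01,0,0],[0,0.03,0,0],[0,0.05,0,0],[0,0.063,0,0],[0,0.068,0,0]],
])

```text
time: 18.25
ee_pos: [0.6534, 0.1022, 0.043]
tcp_rot: [-90.1, -0.0, -90.0]
wrist_force: [0.3, 0.2, -1.3]
opening: 0.0249
```

move_arm([
  [[0,0,0,0],[0,0.003,0,0],[0,0.005,0,0],[0,0.007,0,0],[0,0.007,0,0]],
])

```text
time: 18.75
ee_pos: [0.655, 0.1024, 0.0382]
tcp_rot: [-89.9, 0.0, -90.0]
wrist_force: [-0.7, -0.8, 4.5]
opening: 0.0245
```

move_arm([
  [[0,0,0,0],[0,0,0,0],[0,0,0,0],[0,0,0,0],[0,0,0,0]],
], claw=0.055)

```text
time: 19.25
ee_pos: [0.6546, 0.1023, 0.0371]
tcp_rot: [-90.0, -0.0, -90.0]
wrist_force: [-0.3, 0.8, -0.2]
opening: 0.0553
```

move_arm([
  [[0,-0.015,0,0],[0,-0.04,0,0],[0,-0.075,0,0],[0,-0.11,0,0],[0,-0.13,0,0]],
])

```text
time: 19.75
ee_pos: [0.6553, 0.1025, 0.1721]
tcp_rot: [-89.7, 0.0, -90.0]
wrist_force: [0.9, 0.1, 0.2]
opening: 0.0551
```

move_arm([
  [[0,-0.01,-0.03,0],[0,-0.02,-0.07,0],[0,-0.02,-0.115,0],[0,-0.02,-0.16,0],[0,-0.02,-0.2,0]],
])

```text
time: 20.25
ee_pos: [0.4528, 0.1021, 0.1885]
tcp_rot: [-89.9, 0.0, -90.0]
wrist_force: [0.2, -1.3, 1.8]
opening: 0.0548
```

move_arm([
  [[-0.03,0,0,0],[-0.07,0,0,0],[-0.11,0,0,0],[-0.14,0,0,0],[-0.15,0,0,0]],
])

```text
time: 20.75
ee_pos: [0.4542, 0.2546, 0.1883]
tcp_rot: [-90.0, 0.0, -89.8]
wrist_force: [-0.5, -0.2, 0.0]
opening: 0.055
```

```bash
python3 - <<'E'
from h import *
o=get_obs(); print(o['time'],o['ee_pos'],o['wrist_force'])
P,c=cloud('top'); D=c['color']; cv2.imwrite('pics/end.png',cv2.resize(D[100:360,150:510],None,fx=2,fy=2))
P2,c=cloud('scene')
for n,P in(('top',P),('scene',P2)):
  Q=P.reshape(-1,3); Q=Q[~np.isnan(Q).any(1)]
  for s,x,y in(('round',.655,.1025),('oblong',.6535,.0325),('square',.652,-.0375),('hex',.6504,-.1075)):
    B=Q[(np.hypot(Q[:,0]-x,Q[:,1]-y)<.03)]; t=np.percentile(B[(B[:,2]<.1)&(B[:,2]>.05)][:,2],98)
    print(n,s,'top',t.round(4),'off',axis(B[(B[:,2]>t-.036)&(B[:,2]<t-.01)]).round(4)-[x,y])
E
```

```text
20.75 [0.45424893 0.25459409 0.18827746] [-0.52731036 -0.18504349  0.03413459]
top round top 0.0833 off [-0.0003 -0.0005]
top oblong top 0.0874 off [-0.0003  0.0002]
top square top 0.0913 off [-1.e-04 -1.e-04]
top hex top 0.0799 off [0.     0.0017]
scene round top 0.0835 off [-0.0005  0.    ]
scene oblong top 0.0876 off [-0.0006  0.0009]
scene square top 0.0917 off [-0.0003  0.0006]
scene hex top 0.0798 off [-0.0004  0.0024]
```

View pics/end.png

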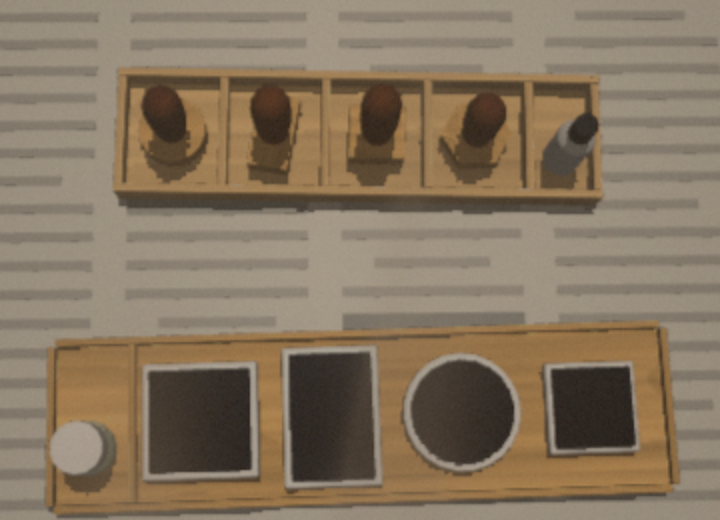

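The picture shows all four stamps standing in their cells in pad order: round (165,130), oblong (270,130), square (380,130), hex (483,130). The pads are empty and the arm is clear.

```bash
python3 -c "
from workcell import *
print(job_done())"
```

```text
the job is handed in; nothing more can be done
None
```

All four stamps now stand upright in the rack's four large cells, left to right round, oblong, square, hex. That matches their pads: square, oblong, round, small. I picked each one up by its handle barrel, and none fell.

In the last check, from the top and scene cameras with the arm clear, every handle was within 2.4 mm of its cell centre. The stamp tops read 1–2 mm above the expected heights, which is within the calibration error. No check failed. The job was handed in at about 21 s on the robot's clock; the hand-in gives no verdict.

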